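# Present the chilling ball to the customer

## Robot

A 6-joint arm with a two-finger parallel gripper is mounted at the origin on the work surface. World frame = base frame: x ahead of the robot, y to its left, z up, the work surface at z = 0. Lengths are in m, angles in rad, forces in N, time in s.
With the tool pointing down it reaches from about 0.3 to 0.75 m from the base axis. Payload 8.5 kg.
Tool frame: the origin (TCP) lies at the very end of the fingers, on their centre line; the grasp point (between the pads) lies 19 mm behind it; z points along the fingers, x is the direction in which the jaws open and shut, and the axes are right-handed (so a half turn about z gives the same grasp; the last joint's range is limited). The gripper opens to 85 mm and grips with 20 to 120 N. Pads are 22 mm wide; open, the fingers measure 114 mm over their backs; the gripper's body (76 mm by 85 mm) begins 54 mm behind the grasp point. The pads swing forward as they close: fully open they stand 13 mm farther back than shut.
Start: joints at [-1.471, 0.381, 1.297, -0, 1.464, -0.215], TCP at [0.17, -0.523, 0.231] pointing down, gripper open.
Joint ranges: [-3.11, 3.11], [-0.89, 2.33], [0.22, 2.48], [-1.42, 4.56], [0.17, 2.85], [-2.88, 2.88]. Speed limits (rad/s): [2.39, 2.39, 3.14, 3.14, 3.14, 3.14].

## Interface

Orientations are given as a rotation vector (axis times angle).
In Python, from cell import robot gives the robot as it stands.
- The arm moves only by the shell command python3 -m inch 'ROWS' [FORCE]. ROWS is JSON, one flat list of numbers, 7 for each row, row after row: the closure, from 0 (fully open) to 1 (shut), then the shift along the tool's x, y, z normalised to -1 to 1, where 1 is 0.25 m, then the turn, a rotation vector about the tool's x, y, z normalised to -1 to 1, where 1 is 180 degrees. A call has exactly 10 rows; each row is the pose to reach, as a shift and turn from the pose commanded when the call began, along the tool's axes at that moment, turning the shorter way round; what a row does not reach only later rows make up. A row lasts 1/10 s, in which the tool goes at most 50 mm and 8.59 degrees, less where a joint would pass 70% of its speed; a pose out of reach is approached as far as the arm can. A call with a number of a shift or a turn outside -1 to 1 is refused whole. A call with a gripper value outside its range is refused whole. The fingers move at their own pace and stop on an object; FORCE is the grip in N (left out, the last holds). Time passes only in rows, so rows that repeat a pose let the fingers close, or fill a call up. It gives the time, the measured TCP pose, the force and the opening at its end, in the units of the state.
- robot.sense(): the state, without advancing time (a new reading comes with each control period).
- robot.grab_frame(name): name is "side" or "top"; returns a dict with "img" (420x560x3 uint8, blue, green, red), "K" (3x3 intrinsics, pixels), "k1" (the pictures are not rectified: a ray, as slopes to the right and down, at radius r is drawn at 1 + k1 r^2 times it, then the intrinsics apply), "R" (3x3) and "t" (3): a world point X has camera coordinates R X + t. Camera axes: x right, y down, z forward; pixel columns grow to the right and rows downward; lengths in m; the calibration is good to about 2 mm. A picture is of the moment at which its call begins. There is no depth.
- robot.job_done(): hands the job in, once; it reports no verdict.
Trained networks look in the newest picture that a camera, given by its name, has taken for a name from the list of things; names that differ only in an ending like _2 or _b are one class to them, and where a whole thing is asked for, a point or a joint stands for the part that bears it (a point fixed in the world has none). Each returns a list of dicts, best first, with "conf" (0 to 1); they miss things now and then, are a little off and sometimes report something else, mostly with a low value. They report only what shows in the picture. A call takes as long as a camera call.
- robot.search_frame(camera, target): "rect" ([left, top, right, bottom] as shares, 0 to 1, of the picture: columns of its width, rows of its height, round what is visible of it).
- robot.cut_out(camera, target): "mask" (420x560 bool, what is visible of it) and "rect" ([left, top, right, bottom] as shares, 0 to 1, of the picture: columns of its width, rows of its height, round what is visible of it).
- robot.mark_of(camera, target): "position" ([column, row] as shares, 0 to 1, of the picture: columns of its width, rows of its height: a listed point, or the origin of a listed thing).
The state is a dict: "t": time; "joint_positions": joint angles; "joint_velocities": joint speeds; "joint_efforts": joint torques, N m; "tcp_pos": TCP position; "orientation": TCP orientation; "wrist_force": force on the tool from outside, world axes, zero at the start; "torque": the same for the moment, N m; "finger_gap": finger opening in m.
Only numpy, scipy, OpenCV 4.12 (cv2) and the standard library are available. Lean on these libraries where they do the work, as an engineer would, in place of code of your own. Each camera call takes 0.05 s, during which the arm holds its last target. There are 200 camera calls.

## Task

Lift the clear lid off the steel dish by its knob and set it down gently, upright, in the middle of the cork mat. Then raise the dish by its upright handle plate some 8 cm straight off its wooden stand and, keeping it level and the loose ball in its middle, turn it above the stand a quarter turn anticlockwise seen from above, so that the handle points to the stand's side nearest the robot. Finish while holding the dish there, level and still, and leave the bottles, glasses and other goods alone.

Things in the scene. Friction and masses are not known exactly. Their poses are not given: they have to be found in the camera images.
- stand: fixed square block of dark wood, 120 x 120 mm, 30 mm high, on which the dish stands. Origin at the centre of its underside, on the counter; x and y run along its sides, -x is its near side (roughly towards the robot; it may be yawed up to 20 degrees)
- mat: fixed cork mat, 130 x 130 mm, 5 mm thick, lying with nothing on it on the counter to the left or right of the stand. Origin at the centre of its underside
- lid: clear round lid, like an upturned cup: 96 mm across, 35 mm high, with a black knob on its top. Origin at the centre of its open lower rim. It rests loosely on the ledge of the dish, its rim 13 mm above the dish's underside, inside a 6 mm high lip with 3 mm play. It covers the ball, with no contact. Mass about 140 g
- lid_knob (a point): centre of the lid's knob: an upright cylinder 22 mm across and 27 mm high that stands on the lid's flat top. This point lies 50 mm above the lid's lower rim and 15 mm above the flat top; the knob's top is 12 mm above it
- dish: round steel dish, 108 mm across, 19 mm high, lying centred on the stand with its sides along the stand's axes, with a handle plate on an arm at its +y side. Origin at the centre of its flat underside (84 mm across); z up; +y points from the middle to the handle. Inside is a shallow conical hollow, 84 mm across, rising 10 degrees from the middle to a ledge 13 mm above the underside. Mass about 200 g
- dish_mid (a point): lowest point of the dish's hollow, on the dish's axis, 6 mm above its underside
- dish_handle (a point): grip point on the dish's handle, an upright steel plate: 10 mm thick along the dish's y, 36 mm wide along the dish's x, its top 79 mm and its lower edge 9 mm above the dish's underside. This point is at the middle of its thickness and width, 83 mm from the dish's axis, 60 mm above the dish's underside, 19 mm below the plate's top. Gripped across its 10 mm thickness (firmly, about 80 N) it carries the dish level. Axes as the dish's
- ball_center (a point): centre of the loose steel chilling ball, 28 mm in diameter, about 85 g, in the middle of the dish's hollow under the lid; it rolls freely and returns to the middle when the dish is held level and moved gently
- bottle_a: bystander, leave alone: tall amber bottle, 72 mm across, 235 mm high. Origin at the centre of its underside
- bottle_b: bystander, leave alone: tall green bottle, 68 mm across, 225 mm high. Origin at the centre of its underside
- can: bystander, leave alone: drinks can, 66 mm across, 115 mm high. Origin at the centre of its underside
- jar: bystander, leave alone: glass jar with a steel cap, 70 mm across, 90 mm high. Origin at the centre of its underside
- glass_a: bystander, leave alone: shot glass, 44 mm across, 55 mm high. Origin at the centre of its underside
- glass_b: bystander, leave alone: second shot glass, 44 mm across, 55 mm high. Origin at the centre of its underside
- jigger: bystander, leave alone: steel hourglass measure, 40 mm across, 66 mm high. Origin at the centre of its underside
- caddy: bystander: fixed open wooden box of corks, 130 x 130 mm, 40 mm high, on the other side of the stand from the cork mat. Origin at the centre of its underside

How it is judged:
On the way, in this order (a step that is already met when the one before it is completed fails the run):
1. the lid stands upright on the cork mat, let go and at rest (horizontal distance between lid_knob and mat below 0.035 m and height (world z) of lid_knob below 0.062 m and angle between lid_knob's own z axis and vertical below 0.08 rad and contact force between lid and the fingers below 0.05 N and linear speed of lid below 0.03 m/s), for 0.2 s.
2. the dish is lifted clear of its stand, not yet turned, the ball in its middle (height (world z) of dish above 0.045 m and angle between the y axis of dish and the y axis of stand, either way round below 0.5 rad and contact force between dish and stand below 0.05 N and horizontal distance between ball_center and dish_mid below 0.02 m), for 0.1 s.
At the end, for the whole second after the job is handed in: Gripper holds the dish still, over 55 mm above the stand, middles within 50 mm, tilt under 0.12 rad, handle to the stand's -x side within 0.17 rad, ball within 12 mm of the dish's middle; lid upright, let go, within 35 mm of the cork mat's centre; nothing else moved over 30 mm (all of step 1 and height (world z) of dish above 0.085 m and angle between dish's own z axis and vertical below 0.12 rad and angle between the y axis of dish and the x axis of stand, either way round below 0.17 rad and x of dish_handle in the frame of stand below -0.03 m and horizontal distance between dish and stand below 0.05 m and horizontal distance between ball_center and dish_mid below 0.012 m and z of ball_center in the frame of dish below 0.026 m and linear speed of dish below 0.03 m/s and linear speed of ball below 0.06 m/s and contact force between dish and the fingers above 1 N); the arm keeps its last pose, push and grip.
It fails at once if the ball rolls more than 25 mm from the middle of the dish (horizontal distance between ball_center and dish_mid above 0.025 m).
It fails at once if the ball is touched by the gripper (contact force between ball and the fingers above 0.1 N).
It fails at once if the dish is tilted by more than 0.2 rad (angle between dish's own z axis and vertical above 0.2 rad).
It fails at once if the lid is dropped: it falls faster than 0.5 m/s out of the gripper (contact force between lid and the fingers below 0.05 N and linear speed of lid above 0.5 m/s).
It fails at once if a bystander is moved by more than 30 mm or knocked over (distance of any of bottle_a, bottle_b, can, jar, glass_a, glass_b, jigger from where it was at the start of the episode above 0.03 m or angle between any of bottle_a, bottle_b, can, jar, glass_a, glass_b, jigger's own z axis and vertical above 0.5 rad).
It also fails if it takes over 64 s, if anything falls off the work surface, if the arm or the gripper's body presses on something with over 40 N, if the wrist force passes 120 N, or if a joint passes its speed limit or range.

## Working session

There is one attempt and no reset: what is moved stays moved. The work goes in short steps, Python scripts to look and compute and a shell command to move; the robot and the scene stay as the last step left them, time stands still between calls to the robot, and variables do not carry over. Pictures are saved under pics/ and viewed, about 8 in all and at most 12, crops included, and the job is handed in when it is done.

```bash
ls; mkdir -p pics
cat > h.py <<'E'
import numpy as np, cv2
from cell import robot
from scipy.optimize import least_squares
from scipy.spatial.transform import Rotation as Ro
def ray(f,share):
    u=np.array([share[0]*560,share[1]*420]); K=f["K"]
    d=np.array([(u[0]-K[0,2])/K[0,0],(u[1]-K[1,2])/K[1,1]]); s=d.copy()
    for _ in range(30): s=d/(1+f["k1"]*(s@s))
    R=np.array(f["R"]);t=np.array(f["t"])
    v=R.T@np.array([s[0],s[1],1]); return -R.T@t, v/np.linalg.norm(v)
def onz(f,share,z):
    c,v=ray(f,share); return c+v*(z-c[2])/v[2]
def tri(rs):
    A=sum(np.eye(3)-np.outer(v,v) for c,v in rs); b=sum((np.eye(3)-np.outer(v,v))@c for c,v in rs)
    X=np.linalg.solve(A,b); return X,[np.linalg.norm((np.eye(3)-np.outer(v,v))@(X-c)) for c,v in rs]
E
python3 - <<'E'
from h import *
np.set_printoptions(precision=4,suppress=True)
F={n:robot.grab_frame(n) for n in("side","top")}
for n in F:
    cv2.imwrite(f"pics/{n}0.png",F[n]["img"]); print(n,-F[n]["R"].T@F[n]["t"],F[n]["k1"])
H=dict(stand=0,mat=0,lid_knob=.093,dish=.03,dish_handle=.09,dish_mid=.036,caddy=0,bottle_a=0,can=0,jar=0,glass_a=0,jigger=0)
for k in H:
    rs=[]
    for n in F:
        for i,m in enumerate(robot.mark_of(n,k)[:3 if '_a' in k else 1]):
            print(k,n,round(m["conf"],2),np.round(m["position"],3),onz(F[n],m["position"],H[k]))
            if i==0: rs.append(ray(F[n],m["position"]))
    if len(rs)==2: print("  tri",*tri(rs))
s=robot.sense();print(s)
E
```

```text
pics
side [-0.1254  0.8357  0.7038] 0.05010992330403063
top [ 0.3731 -0.0159  1.1482] -0.06617451589002164
stand side 0.85 [0.532 0.571] [ 0.5486 -0.0551  0.    ]
mat side 0.91 [0.346 0.722] [0.5535 0.3039 0.    ]
mat top 0.84 [0.258 0.562] [0.5381 0.3152 0.    ]
  tri [0.5381 0.3131 0.0133] [np.float64(0.0024844809722971), np.float64(0.002484480972297159)]
lid_knob side 0.93 [0.536 0.502] [ 0.543  -0.0507  0.093 ]
lid_knob top 0.77 [0.555 0.524] [ 0.549  -0.0552  0.093 ]
  tri [ 0.5486 -0.056   0.089 ] [np.float64(0.0012718442345483656), np.float64(0.0012718442345484896)]
dish side 0.73 [0.533 0.547] [ 0.5502 -0.0585  0.03  ]
dish_handle side 0.62 [0.487 0.526] [0.5642 0.0316 0.09  ]
dish_handle top 0.64 [0.487 0.498] [0.575 0.022 0.09 ]
  tri [0.5752 0.0213 0.0817] [np.float64(0.0017064279826074804), np.float64(0.0017064279826074177)]
caddy side 0.73 [0.628 0.496] [ 0.5413 -0.3053  0.    ]
caddy top 0.76 [0.76  0.541] [ 0.5419 -0.3143  0.    ]
  tri [ 0.5444 -0.3147 -0.0051] [np.float64(0.002019489257389286), np.float64(0.002019489257389446)]
bottle_a side 0.68 [0.308 0.573] [0.790
[... 1073 characters left out ...]
3)]
jigger side 0.88 [0.524 0.701] [0.412  0.1315 0.    ]
jigger top 0.57 [0.402 0.696] [0.4086 0.1334 0.    ]
  tri [0.4093 0.1335 0.0025] [np.float64(0.0009052125117862928), np.float64(0.000905212511786284)]
{'t': 1.3, 'joint_positions': array([-1.4713,  0.3806,  1.2974,  0.    ,  1.4636, -0.2153]), 'joint_velocities': array([ 0.0002, -0.0003, -0.0006,  0.0003, -0.0002, -0.0006]), 'joint_efforts': array([ -0.0002, -44.8324, -23.1461,  -0.0002,   0.0006,  -0.    ]), 'tcp_pos': array([ 0.1703, -0.523 ,  0.2313]), 'orientation': array([-2.5421,  1.8458,  0.    ]), 'wrist_force': array([-0.12  ,  0.4666, -0.481 ]), 'torque': array([-0.0119, -0.0159, -0.0332]), 'finger_gap': 0.0853048162480754}
```

Run:
```python
import cv2,numpy as np
a=cv2.imread("pics/side0.png");b=cv2.imread("pics/top0.png")
c=cv2.resize(b[130:310,80:480],(800,360)); d=cv2.resize(a[150:370,60:420],(393,240)); 
e=cv2.resize(a[180:280,220:380],(384,240))
cv2.imwrite("pics/v1.png",np.vstack([c,np.hstack([d,e,np.zeros((240,23,3),np.uint8)])]))
```

```text
(no output)
```

View pics/v1.png

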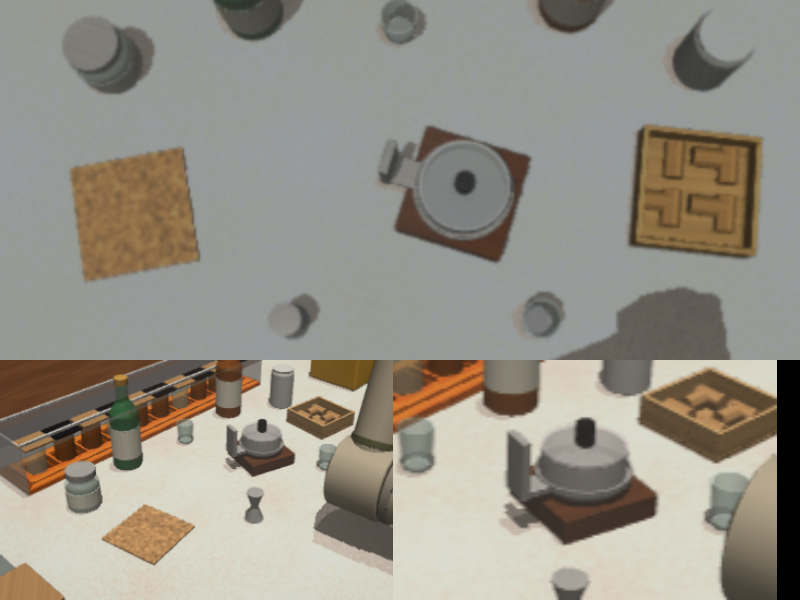

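The view shows the mat on the left (centre about px 147,237 in the original top image), the stand with lidded dish in the middle (knob at 312,221), and the handle to the left and slightly away. That is consistent with the network marks. The stand is yawed about -17°. Next I refine using outlines.

```bash
cat >> h.py <<'E'
def tool():
    s=robot.sense(); R=Ro.from_rotvec(s["orientation"]).as_matrix(); return s,s["tcp_pos"],R
def shift(target):
    s,p,R=tool(); return R.T@(np.array(target)-p)/.25
E
python3 - <<'E'
from h import *
np.set_printoptions(precision=4,suppress=True)
f=robot.grab_frame("top")
def corners(pts,z):
    P=np.array([onz(f,((80+x/2)/560,(130+y/2)/420),z) for x,y in pts]); print(P.mean(0)); 
    for i in range(4):
        d=P[(i+1)%4]-P[i]; print("  ",np.linalg.norm(d),np.degrees(np.arctan2(d[1],d[0])))
corners([(428,126),(530,155),(498,261),(397,230)],.03)
corners([(71,167),(183,148),(199,260),(86,280)],.005)
for k,z in(("stand",.03),("mat",.005),("dish_handle",.1)):
  for m in robot.cut_out("top",k)[:1]:
    c=max(cv2.findContours(m["mask"].astype(np.uint8),0,1)[0],key=cv2.contourArea)
    B=cv2.boxPoints(cv2.minAreaRect(c)); P=np.array([onz(f,b/[560,420],z) for b in B]); print(k,m["conf"],P.mean(0))
    d=P[1]-P[0];print(np.linalg.norm(d),np.degrees(np.arctan2(d[1],d[0])))
# knob top in the top picture (composite 464,177..187)
print(onz(f,((80+465/2)/560,(130+181/2)/420),.099))
print("shift to above knob",shift([.548,-.056,.18]),tool()[1],tool()[0]["t"])
E
```

```text
[ 0.5461 -0.0594  0.03  ]
   0.1162306371405461 -107.73932743357284
   0.12153105415578014 161.07814370499122
   0.11370508771136115 71.44856859569934
   0.11989358507089044 -17.725532309663272
[0.5356 0.3077 0.005 ]
   0.1293622472968589 -81.7482862042557
   0.1285601630840375 -171.02617767646458
   0.1279739560355479 98.81231145701713
   0.12983706800189868 9.582163234755239
stand 0.64 [ 0.5454 -0.0579  0.03  ]
0.12252355764503117 -18.005952134601007
mat 0.94 [0.5358 0.3094 0.005 ]
0.13370469491363782 -82.65239750973757
dish_handle 0.63 [ 0.5418 -0.0097  0.1   ]
0.042148913555981736 -44.48019346002038
[ 0.5473 -0.0589  0.099 ]
shift to above knob [-1.3082 -2.0149  0.2054] [ 0.1703 -0.5229  0.2313] 1.5
```

```bash
python3 -m inch '[0,-0.03,-0.05,0,0,0,0, 0,-0.1,-0.15,0,0,0,0, 0,-0.19,-0.29,0,0,0,0, 0,-0.29,-0.44,0,0,0,0, 0,-0.39,-0.6,0,0,0,0, 0,-0.48,-0.74,0,0,0,0, 0,-0.55,-0.85,0,0,0,0, 0,-0.6,-0.93,0,0,0,0, 0,-0.63,-0.98,0,0,0,0, 0,-0.65,-1,0,0,0,0]' 60 && python3 -c "
from h import *
print(shift([.547,-.058,.16]))"
```

```text
t: 2.5
tcp_pos: [0.3585, -0.2893, 0.2315]
orientation: [-2.544, 1.843, -0.0]
wrist_force: [0.1, 0.5, 0.9]
finger_gap: 0.0856
[-0.64416021 -1.00470581  0.28605328]
```

```bash
python3 -m inch '[0,-0.03,-0.05,0,0,0,0, 0,-0.1,-0.15,0.02,0,0,0, 0,-0.19,-0.29,0.05,0,0,0, 0,-0.29,-0.44,0.1,0,0,0, 0,-0.39,-0.6,0.15,0,0,0, 0,-0.48,-0.74,0.2,0,0,0, 0,-0.55,-0.85,0.24,0,0,0, 0,-0.6,-0.93,0.27,0,0,0, 0,-0.63,-0.98,0.28,0,0,0, 0,-0.645,-1,0.285,0,0,0]'
python3 - <<'E'
from h import *
print(shift([.547,-.058,.081]))
F=[robot.grab_frame(n)["img"] for n in("side","top")]
cv2.imwrite("pics/v2.png",np.hstack([cv2.resize(F[0][140:280,220:380],(400,350)),cv2.resize(F[1][140:280,230:390],(400,350))]))
E
```

```text
t: 3.5
tcp_pos: [0.5458, -0.0597, 0.1599]
orientation: [2.543, -1.845, -0.0]
wrist_force: [-0.9, -0.5, -0.0]
finger_gap: 0.0851
[-0.00475456 -0.00673602  0.31569491]
```

View pics/v2.png

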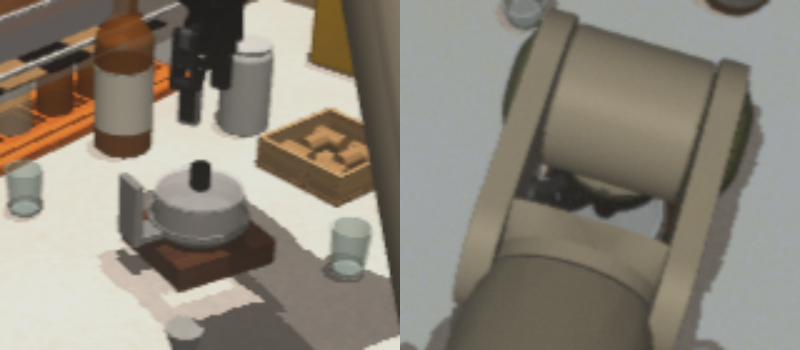

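Side view: the knob at (200,175) lies under the open fingers (188–222). The arm hides the scene in the top view. Now I descend and close.

```bash
python3 -m inch '[0,-0.005,-0.006,0.03,0,0,0, 0,-0.005,-0.006,0.08,0,0,0, 0,-0.005,-0.006,0.14,0,0,0, 0,-0.005,-0.006,0.2,0,0,0, 0,-0.005,-0.006,0.25,0,0,0, 0,-0.005,-0.006,0.28,0,0,0, 0,-0.005,-0.006,0.3,0,0,0, 0,-0.005,-0.006,0.31,0,0,0, 0,-0.005,-0.006,0.315,0,0,0, 0,-0.005,-0.006,0.315,0,0,0]' && python3 -m inch '[0.3,0,0,0,0,0,0, 0.5,0,0,0,0,0,0, 0.7,0,0,0,0,0,0, 1,0,0,0,0,0,0, 1,0,0,0,0,0,0, 1,0,0,0,0,0,0, 1,0,0,0,0,0,0, 1,0,0,0,0,0,0, 1,0,0,0,0,0,0, 1,0,0,0,0,0,0]' 60
```

```text
t: 4.6
tcp_pos: [0.5466, -0.0587, 0.0816]
orientation: [-2.542, 1.846, -0.001]
wrist_force: [0.2, -0.6, -0.3]
finger_gap: 0.0857
t: 5.6
tcp_pos: [0.5466, -0.0587, 0.0816]
orientation: [-2.542, 1.846, -0.001]
wrist_force: [-1.0, 0.2, 5.9]
finger_gap: 0.0202
```

```bash
python3 -m inch '[1,0,0,-0.01,0,0,0, 1,0,0,-0.04,0,0,0, 1,0,0,-0.09,0,0,0, 1,0,0,-0.15,0,0,0, 1,0,0,-0.22,0,0,0, 1,0,0,-0.29,0,0,0, 1,0,0,-0.35,0,0,0, 1,0,0,-0.4,0,0,0, 1,0,0,-0.43,0,0,0, 1,0,0,-0.44,0,0,0]'
python3 - <<'E'
from h import *
print(shift([.536,.309,.19]))
F=[robot.grab_frame(n)["img"] for n in("side","top")]
cv2.imwrite("pics/v3.png",np.hstack([cv2.resize(F[0][140:280,220:380],(400,350)),cv2.resize(F[1][140:280,230:390],(400,350))]))
E
```

```text
t: 6.6
tcp_pos: [0.5466, -0.0587, 0.192]
orientation: [-2.542, 1.846, -0.001]
wrist_force: [1.0, 0.4, -1.4]
finger_gap: 0.02
[-1.41165126 -0.41500977  0.00764854]
```

View pics/v3.png

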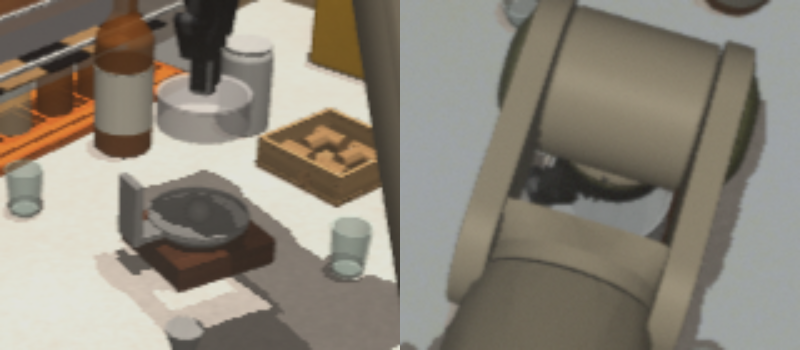

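The lid is held level above the open dish, with the ball in the middle at (200,212). Now I carry the lid to the mat.

```bash
python3 -m inch '[1,-0.02,-0.01,0,0,0,0, 1,-0.07,-0.02,0,0,0,0, 1,-0.14,-0.04,0,0,0,0, 1,-0.22,-0.065,0,0,0,0, 1,-0.31,-0.09,0,0,0,0, 1,-0.4,-0.12,0,0,0,0, 1,-0.49,-0.145,0,0,0,0, 1,-0.58,-0.17,0,0,0,0, 1,-0.67,-0.195,0,0,0,0, 1,-0.76,-0.22,0,0,0,0]' && python3 -m inch '[1,-0.09,-0.025,0,0,0,0, 1,-0.18,-0.05,0,0,0,0, 1,-0.27,-0.08,0,0,0,0, 1,-0.36,-0.11,0,0,0,0, 1,-0.45,-0.14,0.02,0,0,0, 1,-0.53,-0.16,0.05,0,0,0, 1,-0.59,-0.18,0.1,0,0,0, 1,-0.63,-0.19,0.16,0,0,0, 1,-0.65,-0.195,0.22,0,0,0, 1,-0.65,-0.195,0.26,0,0,0]'
python3 - <<'E'
from h import *
print(shift([.536,.309,.0435]))
F=[robot.grab_frame(n)["img"] for n in("side","top")]
cv2.imwrite("pics/v4.png",np.hstack([cv2.resize(F[0][200:340,110:270],(400,350)),cv2.resize(F[1][160:300,70:230],(400,350))]))
E
```

```text
t: 7.7
tcp_pos: [0.5393, 0.141, 0.191]
orientation: [2.542, -1.845, -0.001]
wrist_force: [0.3, 0.4, -1.9]
finger_gap: 0.0201
t: 8.7
tcp_pos: [0.5352, 0.309, 0.1241]
orientation: [2.541, -1.844, -0.002]
wrist_force: [-0.3, -0.3, -1.3]
finger_gap: 0.02
[ 0.00106488 -0.00401345  0.32239118]
```

View pics/v4.png

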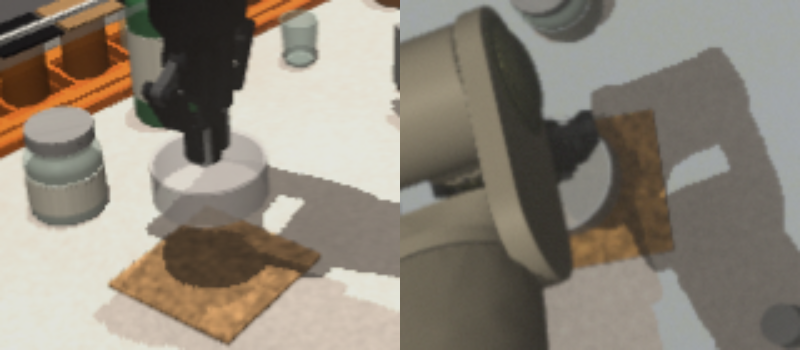

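The lid is level and above the mat, with the jar well clear. I lower it gently.

```bash
python3 -m inch '[1,0,0,0.03,0,0,0, 1,0,0,0.07,0,0,0, 1,0,0,0.11,0,0,0, 1,0,0,0.15,0,0,0, 1,0,0,0.19,0,0,0, 1,0,0,0.225,0,0,0, 1,0,0,0.255,0,0,0, 1,0,0,0.28,0,0,0, 1,0,0,0.295,0,0,0, 1,0,0,0.3,0,0,0]' && python3 -m inch '[1,0,0,0.002,0,0,0, 1,0,0,0.004,0,0,0, 1,0,0,0.006,0,0,0, 1,0,0,0.008,0,0,0, 1,0,0,0.01,0,0,0, 1,0,0,0.012,0,0,0, 1,0,0,0.014,0,0,0, 1,0,0,0.016,0,0,0, 1,0,0,0.018,0,0,0, 1,0,0,0.018,0,0,0]'
```

```text
t: 9.8
tcp_pos: [0.536, 0.3086, 0.0509]
orientation: [2.542, -1.846, -0.0]
wrist_force: [0.1, 0.2, -0.8]
finger_gap: 0.0199
t: 10.8
tcp_pos: [0.536, 0.3086, 0.0468]
orientation: [2.542, -1.846, -0.0]
wrist_force: [0.4, -0.5, -0.4]
finger_gap: 0.02
```

```bash
python3 -m inch '[1,0,0,0.002,0,0,0, 1,0,0,0.004,0,0,0, 1,0,0,0.006,0,0,0, 1,0,0,0.008,0,0,0, 1,0,0,0.01,0,0,0, 1,0,0,0.011,0,0,0, 1,0,0,0.012,0,0,0, 1,0,0,0.012,0,0,0, 1,0,0,0.012,0,0,0, 1,0,0,0.012,0,0,0]'
```

```text
t: 11.8
tcp_pos: [0.536, 0.3087, 0.0439]
orientation: [-2.542, 1.846, -0.0]
wrist_force: [0.1, -0.1, -1.8]
finger_gap: 0.0199
```

```bash
python3 -m inch '[1,0,0,0.001,0,0,0, 1,0,0,0.002,0,0,0, 1,0,0,0.003,0,0,0, 1,0,0,0.004,0,0,0, 1,0,0,0.005,0,0,0, 1,0,0,0.006,0,0,0, 1,0,0,0.007,0,0,0, 1,0,0,0.008,0,0,0, 1,0,0,0.008,0,0,0, 1,0,0,0.008,0,0,0]'
```

```text
t: 12.8
tcp_pos: [0.5361, 0.3087, 0.0432]
orientation: [-2.542, 1.845, -0.001]
wrist_force: [-5.1, -2.2, 11.6]
finger_gap: 0.0202
```

Contact is made (12 N). I ease up slightly, open, then retreat.

```bash
python3 -m inch '[1,0,0,-0.002,0,0,0, 1,0,0,-0.003,0,0,0, 0.7,0,0,-0.003,0,0,0, 0.5,0,0,-0.003,0,0,0, 0.3,0,0,-0.003,0,0,0, 0.1,0,0,-0.003,0,0,0, 0,0,0,-0.003,0,0,0, 0,0,0,-0.003,0,0,0, 0,0,0,-0.003,0,0,0, 0,0,0,-0.003,0,0,0]' && python3 -m inch '[0,0,0,-0.02,0,0,0, 0,0,0,-0.05,0,0,0, 0,0,0,-0.09,0,0,0, 0,0,0,-0.14,0,0,0, 0,0,0,-0.2,0,0,0, 0,0,0,-0.27,0,0,0, 0,0,0,-0.34,0,0,0, 0,0,0,-0.41,0,0,0, 0,0,0,-0.47,0,0,0, 0,0,0,-0.5,0,0,0]'
python3 - <<'E'
from h import *
np.set_printoptions(precision=4,suppress=True)
f=robot.grab_frame("side")
for k,z in(("lid_knob",.055),("dish_handle",.09),("ball_center",.05),("dish_mid",.036)):
    for m in robot.mark_of("side",k)[:1]: print(k,m["conf"],onz(f,m["position"],z))
c=np.array([.547,-.058]);y=np.radians(72);h=c+.083*np.array([np.cos(y),np.sin(y)]);print(h)
print(shift([*h,.17]))
i=f["img"];cv2.imwrite("pics/v5.png",np.hstack([cv2.resize(i[200:340,110:270],(400,350)),cv2.resize(i[140:280,220:380],(400,350))]))
E
```

```text
t: 13.8
tcp_pos: [0.536, 0.3087, 0.0426]
orientation: [2.542, -1.846, -0.0]
wrist_force: [0.1, 0.3, -0.0]
finger_gap: 0.0853
t: 14.8
tcp_pos: [0.5364, 0.3088, 0.17]
orientation: [-2.54, 1.844, -0.003]
wrist_force: [-0.1, -0.7, 0.5]
finger_gap: 0.0854
lid_knob 0.88 [0.5343 0.3128 0.055 ]
dish_handle 0.91 [0.5769 0.0201 0.09  ]
ball_center 0.63 [ 0.55   -0.0439  0.05  ]
dish_mid 0.97 [ 0.5587 -0.0615  0.036 ]
[0.5726 0.0209]
[ 1.1396  0.2156 -0.0121]
```

View pics/v5.png

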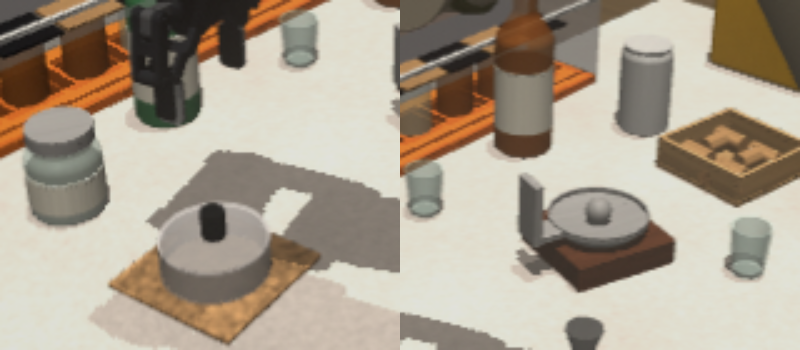

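The lid stands upright at the mat's middle. The ball is centred in the dish. Going to the handle, turning the tool on the way.

```bash
python3 -m inch '[0,0.03,0.005,0,0,0,0.01, 0,0.1,0.02,0,0,0,0.03, 0.1,0.19,0.035,0,0,0,0.06, 0.2,0.29,0.055,0,0,0,0.09, 0.3,0.39,0.075,0,0,0,0.12, 0.3,0.49,0.095,0,0,0,0.15, 0.3,0.59,0.11,0,0,0,0.17, 0.3,0.67,0.125,0,0,0,0.19, 0.3,0.73,0.14,0,0,0,0.2, 0.3,0.76,0.145,0,0,0,0.2]' && python3 -c "
from h import *
s,p,R=tool()
print(np.degrees(np.arctan2(R[1,0],R[0,0])),shift([.5735,.021,.17]))"
```

```text
t: 16.05
tcp_pos: [0.5603, 0.1154, 0.1673]
orientation: [1.845, -2.542, -0.001]
wrist_force: [-0.9, -0.8, 0.9]
finger_gap: 0.0597
-108.0660580884042 [ 0.34255707 -0.16715317 -0.01090345]
```

```bash
python3 -m inch '[0.3,0.01,-0.005,0,0,0,0, 0.3,0.04,-0.02,0,0,0,0, 0.3,0.09,-0.045,0,0,0,0, 0.3,0.15,-0.075,0,0,0,0, 0.3,0.21,-0.1,0,0,0,0, 0.3,0.26,-0.125,0,0,0,0, 0.3,0.3,-0.145,0,0,0,0, 0.3,0.33,-0.16,0,0,0,0, 0.3,0.34,-0.165,0,0,0,0, 0.3,0.34,-0.165,0,0,0,0]'
python3 - <<'E'
from h import *
np.set_printoptions(precision=4,suppress=True)
f=robot.grab_frame("side")
m=robot.mark_of("side","dish_handle")[:1]; print([(x["conf"],onz(f,x["position"],.09)) for x in m])
print(shift([.5735,.021,.071]),tool()[0]["finger_gap"])
g=robot.grab_frame("top")["img"];i=f["img"];cv2.imwrite("pics/v6.png",np.hstack([cv2.resize(i[150:270,200:337],(400,350)),cv2.resize(g[150:270,210:347],(400,350))]))
E
```

```text
t: 17.05
tcp_pos: [0.5734, 0.023, 0.1675]
orientation: [1.847, -2.541, -0.0]
wrist_force: [-0.4, 0.2, 0.3]
finger_gap: 0.0598
[(0.71, array([0.5629, 0.029 , 0.09  ]))]
[ 0.0097 -0.0037  0.3863] 0.05952656027483827
```

View pics/v6.png

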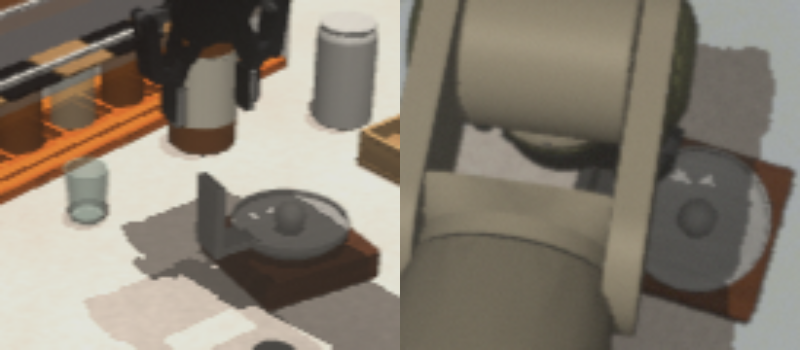

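Fingers straddle the plate: the tips' middle at (210,95) is in line with the plate top at (210,178). The ball is in the middle. Descend.

```bash
python3 -m inch '[0.3,0.006,-0.003,0.03,0,0,0, 0.3,0.006,-0.003,0.09,0,0,0, 0.3,0.006,-0.003,0.15,0,0,0, 0.3,0.006,-0.003,0.21,0,0,0, 0.3,0.006,-0.003,0.26,0,0,0, 0.3,0.006,-0.003,0.31,0,0,0, 0.3,0.006,-0.003,0.345,0,0,0, 0.3,0.006,-0.003,0.37,0,0,0, 0.3,0.006,-0.003,0.38,0,0,0, 0.3,0.006,-0.003,0.385,0,0,0]' 20 && python3 -m inch '[0.4,0,0,0,0,0,0, 0.45,0,0,0,0,0,0, 0.5,0,0,0,0,0,0, 0.55,0,0,0,0,0,0, 0.6,0,0,0,0,0,0, 0.65,0,0,0,0,0,0, 0.7,0,0,0,0,0,0, 0.73,0,0,0,0,0,0, 0.76,0,0,0,0,0,0, 0.78,0,0,0,0,0,0]' 20
```

```text
t: 18.2
tcp_pos: [0.5738, 0.0215, 0.0713]
orientation: [-1.847, 2.541, -0.0]
wrist_force: [-0.9, 0.9, 0.3]
finger_gap: 0.0598
t: 19.2
tcp_pos: [0.5737, 0.0216, 0.0713]
orientation: [-1.847, 2.541, -0.0]
wrist_force: [0.1, -0.1, 0.3]
finger_gap: 0.0186
```

```bash
python3 -m inch '[0.8,0,0,0,0,0,0, 0.82,0,0,0,0,0,0, 0.84,0,0,0,0,0,0, 0.86,0,0,0,0,0,0, 0.88,0,0,0,0,0,0, 0.9,0,0,0,0,0,0, 0.92,0,0,0,0,0,0, 0.94,0,0,0,0,0,0, 0.96,0,0,0,0,0,0, 1,0,0,0,0,0,0]' 20
```

```text
t: 20.2
tcp_pos: [0.5736, 0.0216, 0.0713]
orientation: [1.847, -2.541, -0.0]
wrist_force: [-1.3, -1.8, 0.9]
finger_gap: 0.0096
```

Gripped on the 10 mm plate. Next: firm the grip, then lift 80 mm slowly (the first call settles the grip and starts up).

```bash
python3 -m inch '[1,0,0,0,0,0,0, 1,0,0,0,0,0,0, 1,0,0,0,0,0,0, 1,0,0,-0.004,0,0,0, 1,0,0,-0.01,0,0,0, 1,0,0,-0.018,0,0,0, 1,0,0,-0.026,0,0,0, 1,0,0,-0.034,0,0,0, 1,0,0,-0.042,0,0,0, 1,0,0,-0.05,0,0,0]' 85 && python3 -m inch '[1,0,0,-0.012,0,0,0, 1,0,0,-0.027,0,0,0, 1,0,0,-0.045,0,0,0, 1,0,0,-0.065,0,0,0, 1,0,0,-0.085,0,0,0, 1,0,0,-0.105,0,0,0, 1,0,0,-0.12,0,0,0, 1,0,0,-0.13,0,0,0, 1,0,0,-0.136,0,0,0, 1,0,0,-0.14,0,0,0]'
python3 - <<'E'
from h import *
f=robot.grab_frame("side");g=robot.grab_frame("top")["img"];i=f["img"];cv2.imwrite("pics/v7.png",np.hstack([cv2.resize(i[150:270,220:357],(400,350)),cv2.resize(g[150:270,230:367],(400,350))]))
E
```

```text
t: 21.2
tcp_pos: [0.5737, 0.0216, 0.084]
orientation: [-1.847, 2.541, -0.0]
wrist_force: [-0.4, -0.7, -2.8]
finger_gap: 0.0088
t: 22.2
tcp_pos: [0.5736, 0.0215, 0.1189]
orientation: [1.847, -2.541, -0.0]
wrist_force: [-0.4, 0.1, -3.0]
finger_gap: 0.009
```

View pics/v7.png

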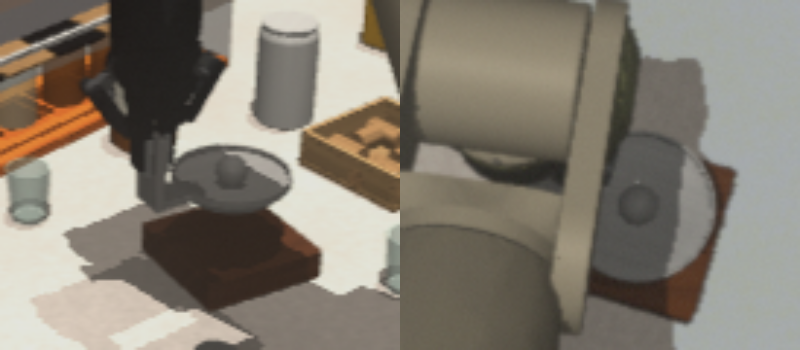

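Dish level, off the stand, ball in the middle (233,168 in side view). I lift the remaining ~35 mm, then turn about the stand's axis: four identical arcs of 22.5°.

```bash
python3 -m inch '[1,0,0,-0.006,0,0,0, 1,0,0,-0.02,0,0,0, 1,0,0,-0.04,0,0,0, 1,0,0,-0.06,0,0,0, 1,0,0,-0.08,0,0,0, 1,0,0,-0.1,0,0,0, 1,0,0,-0.12,0,0,0, 1,0,0,-0.13,0,0,0, 1,0,0,-0.138,0,0,0, 1,0,0,-0.14,0,0,0]' && python3 -m inch '[1,0,0.013,0,0,0,-0.0125, 1,0.001,0.026,0,0,0,-0.025, 1,0.002,0.039,0,0,0,-0.0375, 1,0.004,0.052,0,0,0,-0.05, 1,0.006,0.065,0,0,0,-0.0625, 1,0.009,0.0775,0,0,0,-0.075, 1,0.0125,0.09,0,0,0,-0.0875, 1,0.016,0.1025,0,0,0,-0.1, 1,0.0205,0.115,0,0,0,-0.1125, 1,0.025,0.127,0,0,0,-0.125]'
```

```text
t: 23.3
tcp_pos: [0.5737, 0.0215, 0.154]
orientation: [-1.847, 2.541, -0.0]
wrist_force: [-0.1, 0.1, -4.1]
finger_gap: 0.0088
t: 24.3
tcp_pos: [0.5412, 0.0254, 0.1536]
orientation: [2.309, -2.13, -0.001]
wrist_force: [0.8, 0.8, -3.7]
finger_gap: 0.0093
```

```bash
python3 -m inch '[1,0,0.013,0,0,0,-0.0125, 1,0.001,0.026,0,0,0,-0.025, 1,0.002,0.039,0,0,0,-0.0375, 1,0.004,0.052,0,0,0,-0.05, 1,0.006,0.065,0,0,0,-0.0625, 1,0.009,0.0775,0,0,0,-0.075, 1,0.0125,0.09,0,0,0,-0.0875, 1,0.016,0.1025,0,0,0,-0.1, 1,0.0205,0.115,0,0,0,-0.1125, 1,0.025,0.127,0,0,0,-0.125]'
python3 - <<'E'
from h import *
np.set_printoptions(precision=4,suppress=True)
s,p,R=tool(); print(p,np.degrees(np.arctan2(R[1,0],R[0,0])),"middle",p+R[:,0]*.083)
f=robot.grab_frame("side");g=robot.grab_frame("top")["img"];i=f["img"];cv2.imwrite("pics/v8.png",np.hstack([cv2.resize(i[140:260,230:367],(400,350)),cv2.resize(g[150:270,230:367],(400,350))]))
E
```

```text
t: 25.3
tcp_pos: [0.51, 0.0166, 0.1536]
orientation: [2.68, -1.638, -0.001]
wrist_force: [0.1, -0.4, -3.1]
finger_gap: 0.0091
[0.51   0.0166 0.1536] -62.86807983266467 middle [ 0.5479 -0.0573  0.1536]
```

View pics/v8.png

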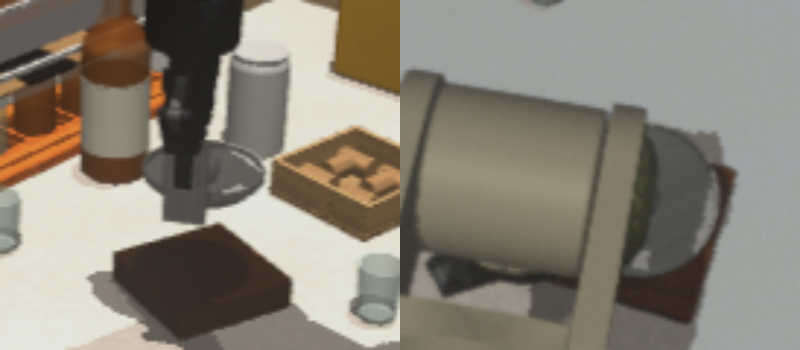

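The dish is level and halfway round. The ball, partly hidden behind the gripper, is still in the hollow (about 210,170). Two more arcs, the last one slowing.

```bash
python3 -m inch '[1,0,0.013,0,0,0,-0.0125, 1,0.001,0.026,0,0,0,-0.025, 1,0.002,0.039,0,0,0,-0.0375, 1,0.004,0.052,0,0,0,-0.05, 1,0.006,0.065,0,0,0,-0.0625, 1,0.009,0.0775,0,0,0,-0.075, 1,0.0125,0.09,0,0,0,-0.0875, 1,0.016,0.1025,0,0,0,-0.1, 1,0.0205,0.115,0,0,0,-0.1125, 1,0.025,0.127,0,0,0,-0.125]' && python3 -m inch '[1,0,0.013,0,0,0,-0.0125, 1,0.001,0.026,0,0,0,-0.025, 1,0.002,0.039,0,0,0,-0.0375, 1,0.004,0.052,0,0,0,-0.05, 1,0.006,0.065,0,0,0,-0.0625, 1,0.009,0.0775,0,0,0,-0.075, 1,0.0125,0.09,0,0,0,-0.0875, 1,0.016,0.1025,0,0,0,-0.1, 1,0.0205,0.115,0,0,0,-0.1125, 1,0.025,0.127,0,0,0,-0.125]' && python3 -m inch '[1,0,0,0,0,0,0, 1,0,0,0,0,0,0, 1,0,0,0,0,0,0, 1,0,0,0,0,0,0, 1,0,0,0,0,0,0, 1,0,0,0,0,0,0, 1,0,0,0,0,0,0, 1,0,0,0,0,0,0, 1,0,0,0,0,0,0, 1,0,0,0,0,0,0]'
python3 - <<'E'
from h import *
np.set_printoptions(precision=4,suppress=True)
s,p,R=tool(); print(p,np.degrees(np.arctan2(R[1,0],R[0,0])),"middle",p+R[:,0]*.083, R[2,2])
F={n:robot.grab_frame(n) for n in("side","top")}
for k,z in(("ball_center",.133),("dish_mid",.119),("lid_knob",.055)):
  for n in F:
    for m in robot.mark_of(n,k)[:1]: print(k,n,m["conf"],onz(F[n],m["position"],z))
i,g=F["side"]["img"],F["top"]["img"];cv2.imwrite("pics/v9.png",np.hstack([cv2.resize(i[140:260,230:367],(400,350)),cv2.resize(g[150:270,230:367],(400,350))]))
E
```

```text
t: 26.4
tcp_pos: [0.4848, -0.0034, 0.1538]
orientation: [2.948, -1.086, -0.001]
wrist_force: [-0.4, -0.3, -2.1]
finger_gap: 0.009
t: 27.4
tcp_pos: [0.469, -0.0317, 0.1538]
orientation: [3.103, -0.49, -0.001]
wrist_force: [-0.1, -0.2, -3.9]
finger_gap: 0.0096
t: 28.4
tcp_pos: [0.4691, -0.0316, 0.1538]
orientation: [-3.103, 0.49, 0.0]
wrist_force: [-0.2, 1.3, -1.7]
finger_gap: 0.009
[ 0.4691 -0.0316  0.1538] -17.96432550263931 middle [ 0.548  -0.0572  0.1538] -0.9999999994758013
ball_center side 0.59 [ 0.5495 -0.0475  0.133 ]
dish_mid side 0.64 [ 0.5518 -0.0482  0.119 ]
dish_mid top 0.73 [ 0.5405 -0.0494  0.119 ]
lid_knob top 0.69 [0.5422 0.3182 0.055 ]
```

View pics/v9.png

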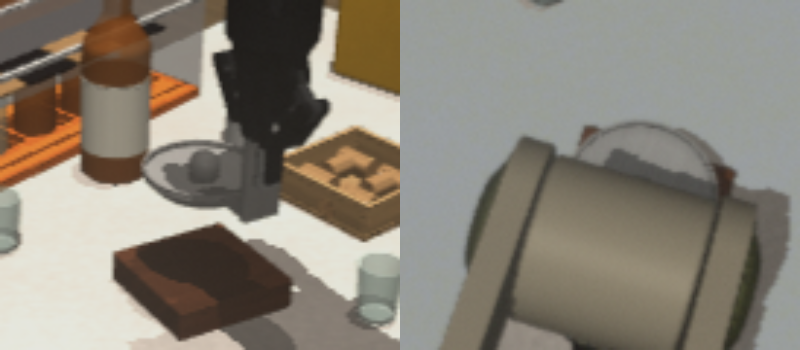

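The dish is level above the stand with the handle on the near side. The ball sits at (205,165), in the dish's middle. I hand it in.

```bash
python3 -c "
from cell import robot
s=robot.sense();print(s['t'],s['finger_gap'],abs(s['joint_velocities']).max());print(robot.job_done())"
```

```text
28.8 0.008780144363937245 0.0013870772196697167
the job is handed in; nothing more can be done
None
```

I set the lid on the cork mat, lifted the dish about 83 mm straight off its stand and turned it a quarter turn anticlockwise. I handed the job in at about 29 s with the dish held still. The hand-in reports no verdict, so what follows is from my own checks.

- **Lid:** it stood upright in a picture taken after I let go. The side camera put the knob 4 mm from the mat's centre. The top camera, in the last check, put it about 11 mm off, which still meets the 35 mm limit.
- **Dish:** the gripper pose puts the dish's middle within about 2 mm of the stand's centre. The tool yaw is -18°, so the handle points to the stand's near side, given the stand yaw of -18° I measured. The tool points straight down, so the dish should be level, and it looked level in the last side picture.
- **Grip:** the fingers read 9 mm apart on the 10 mm plate, and the joints were still.
- **Ball:** the side camera put it about 2 mm from the dish's middle.

**Disagreements and gaps:**
- The cameras put the dish's middle 8–11 mm from where the gripper pose puts it. The dish was partly hidden by the gripper.
- The top camera did not report the ball in the last check.
- I did not measure the bystanders again. The cropped pictures showed none of them moved.

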